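Set and clamp the stop of a positioning rail

ROBOT

A 7-joint arm with a two-finger parallel gripper is mounted at the origin on a cart in front of the work surface, level with it; the furniture and walls round the work are solid. World frame = base frame: x ahead of the robot, y to its left, z up, the work surface at z = 0. Lengths are in mm, angles in rad, forces in N, time in s.
With the tool pointing down it reaches from about 425 to 925 mm from the base axis. Payload 6.8 kg.
Tool frame: the origin (TCP) lies midway between the tips of the shut fingers; the grasp point (between the pads) lies 19 mm behind it; z points along the fingers, y is the line along which they close (so a half turn about z gives the same grasp; the last joint's range is limited). The gripper opens to 88 mm and grips with 3 to 60 N. Pads are 20 mm wide; open, the fingers measure 115 mm over their backs; the gripper's body (75 mm by 178 mm) begins 61 mm behind the grasp point.
Start: joints at [1.109, 0.477, 0.022, 1.555, -0.011, 1.109, -0.083], TCP at [233.874, -633.207, 222.664] pointing down, gripper open.
Joint ranges: [-2.96, 2.96], [-0.34, 2.1], [-1.41, 1.46], [0.24, 2.44], [-1.37, 4.51], [0.17, 1.92], [-2.96, 2.96]. Speed limits (rad/s): [2.39, 2.39, 3.14, 3.14, 3.14, 3.14, 3.14].

INTERFACE

Orientations are given as a 3x3 rotation matrix whose columns are the frame's x, y, z axes.
In Python, from station import monitor, read_camera, ctrl, look_for, cut_out gives the robot as it stands.
- The arm moves only by the tool send_rows, never from a script. Its argument "series" is text: rows parted by semicolons, each of 7 numbers parted by spaces: the turn, a rotation vector about the tool's x, y, z in units of 10 degrees (1.0 is 10 degrees), then the shift along the tool's x, y, z in mm, then the finger opening in mm, from 0 to 87.8. A call has 1 to 5 rows; each row is the pose to reach, as a shift and turn from the pose commanded when the call began, along the tool's axes at that moment; what a row does not reach only later rows make up. A row lasts 1/8 s, in which the tool goes at most 62.5 mm and 10.7 degrees, less where a joint would pass 70% of its speed; a pose out of reach is approached as far as the arm can. A call with a gripper value outside its range is refused whole. The fingers move at their own pace and stop on an object; "force" is the grip in N (left out, the last holds). Time passes only in rows, so rows that repeat a pose let the fingers close. It gives the time, the measured TCP pose, the force, the opening and the grip force at its end, in the units of the state.
- monitor.sense(): the state, without advancing time (a new reading comes with each control period).
- read_camera(name): name is "scene" or "top"; returns a dict with "color" (384x512x3 uint8, red, green, blue), "depth" (384x512 float32, mm along the optical axis (not along the pixel's ray), 0 where there is no reading), "vertical_fov" (degrees; the focal length in pixels is half the picture's height over the tangent of half this angle, whatever the lens; pixels are square), "cx", "cy" (the principal point, pixels), "world_to_cam" (4x4, takes a point from world to camera coordinates). Camera axes: x right, y down, z forward; pixel columns grow to the right and rows downward; lengths in mm; the calibration is good to about 2 mm. A picture is of the moment at which its call begins.
- ctrl.hand_in(): hands the job in; it is judged then, once.
Trained networks look in the newest picture that a camera, given by its name, has taken for a name from the list of things; names that differ only in an ending like _2 or _b are one class to them, and where a whole thing is asked for, a point or a joint stands for the part that bears it (a point fixed in the world has none). Each returns a list of dicts, best first, with "confidence" (0 to 1); they miss things now and then, are a little off and sometimes report something else, mostly with a low value. They report only what shows in the picture. A call takes as long as a camera call.
- look_for(camera, target): "box" ([left, top, right, bottom] in pixels, round what is visible of it).
- cut_out(camera, target): "mask" (384x512 bool, what is visible of it) and "box" ([left, top, right, bottom] in pixels, round what is visible of it).
The state is a dict: "time_s": time; "joints": joint angles; "qvel": joint speeds; "tau": joint torques, N m; "position": TCP position; "tcp_rot": TCP orientation; "wrist_force": force on the tool from outside, world axes, zero at the start; "wrist_torque": the same for the moment, N m; "opening": opening from 0.0 (shut) to 1.0 (fully open); "grasp_force": force on a finger pad.
Only numpy, scipy, OpenCV 4.12 (cv2) and the standard library are available. Lean on these libraries where they do the work, as an engineer would, in place of code of your own. Each camera call takes 0.05 s, during which the arm holds its last target. There are 200 camera calls.

TASK

Nudge the stiff stop slide along its rail until its pointer lines up with the point of the set mark, without running past the mark. Then push its clamping lever round clockwise until it goes snug, and do not force it further; the slide must still be on the mark. Leave the loose parts around the rail where they lie.

Things in the scene. Friction and masses are not known exactly. Their poses are not given: they have to be found in the camera images.
- stop_rail: aluminium plate 110 (x, -60 to 50) x 300 (y) x 12 mm, fixed, with a steel rail along it and a 30 mm high block at each end. Origin: underside, below the slide's line. +y: along the rail, the way the slide must go (robot's left); +x: away from the robot. Yaw up to 0.25. Beware: a frame post 45 mm square, 1.2 m tall, stands at world x 0.29, y -0.37; an arm parked right of it must draw in to pass.
- stop_slide (a joint): travel of the stop slide along the rail's +y, m, range 0 to 0.17. The slide is a steel block 56 (across the rail) x 44 (along it) mm, from 28 to 62 mm above the bench, with narrower skirts below. It moves only while pushed with about 10 N or more, stays where it is left, and is always short of the mark (35 to 120 mm, on the rail's -y side) at the start. The lever does not change its stiffness.
- slide_face (a point): centre of the slide's flat rear face (towards the rail's -y, 56 mm wide, 45 mm above the bench), to be pushed towards the rail's +y. Its axes are parallel to the rail's.
- slide_pointer (a point): tip of the slide's small dark steel pointer, low on the side that faces the robot, 38 mm from the slide's middle line, 20 mm above the bench, 40 mm ahead (+y) of slide_face. Axes parallel to the rail's.
- mark_point (a point): tip of the set mark: a small dark steel index block (12x18x12 mm with a small screw on it) fixed on the base plate's edge nearest the robot, whose point faces the rail; 20 mm above the bench. Axes parallel to the rail's. The pointer is on the mark when both have the same position along the rail's y.
- lock_lever (a joint): turn of the black clamping lever on top of the slide, rad, clockwise from above positive, 0 to 1.35. It turns easily (0.04 N m) and stays where it is left until it goes snug in its thread at 1.35; the direction in which it then points is not fixed (see lock_seat). Starts slack, 0 to 0.2, pointing roughly towards the robot (rail's -x); when snug it points roughly along the rail's +y.
- lock_seat (a joint): turn of the round thread seat (26 mm disc) under the lever, rad, clockwise positive; starts anywhere from -0.2 to 0.2. It does not move until the lever is snug; then about 0.38 N m (7 N at lever_grip) drags it on with the lever, which is overtightening: it must stay below 0.6. The lever points along the rail's -x turned clockwise by lock_lever + lock_seat.
- lever_hub (a point): on the lever's turning axis, at the height of its arm's middle, 77 mm above the bench. The black hub is 24 mm across, its top 90 mm above the bench.
- lever_grip (a point): middle of the lever's arm near its end, 55 mm from lever_hub at the same height. The arm is a level round bar 15 mm thick here, ending 74 mm from the axis; it can be pushed from the side.
- bearing_a: loose bystander: ball bearing, 26 mm across, 8 high (mm); origin under its centre
- bearing_b: loose bystander: ball bearing, 26 mm across, 8 high (mm); origin under its centre
- hex_key: loose bystander: L-shaped black hex key, 39x117x8 (mm); origin under its centre
- pen: loose bystander: ball pen, 10x139x11 (mm); origin under its centre
- valve_housing: loose bystander: small aluminium valve housing, 30x49x37 (mm); origin under its centre
- sleeve_a: loose bystander: flanged sleeve, 20 mm across, 18 high (mm); origin under its centre
- sleeve_b: loose bystander: flanged sleeve, 21 mm across, 16 high (mm); origin under its centre

How it is judged:
By the outcome, as a careful person would: the job done as asked, in the order asked, and still so for the second after the job is handed in, with the robot touching nothing.
It also fails if it takes over 64 s, if anything falls off the work surface, if the arm or the gripper's body presses on something with over 40 N, if the wrist force passes 120 N, or if a joint passes its speed limit or range.

## Working session

There is one attempt and no reset: what is moved stays moved. The work goes in short steps, Python scripts to look and compute and a tool call to move; the robot and the scene stay as the last step left them, time stands still between calls to the robot, and variables do not carry over. Pictures are saved under pics/ and viewed, at most 10 in all, crops included, and the job is handed in when it is done.

Besides the shell and the picture viewer there is one more tool, called as name(argument=value, ...) on one line, values as JSON. send_rows: Moves the arm, as the interface text tells. Its arguments: {"type":"object","properties":{"series":{"type":"string"},"force":{"type":"number"}},"required":["series"]}

```bash
mkdir -p pics; ls; cat > h.py <<'E'
import numpy as np, cv2
from station import monitor, read_camera, ctrl, look_for, cut_out
np.set_printoptions(precision=1,suppress=True)
def f(c): return 192/np.tan(np.radians(c["vertical_fov"]/2))
def ray_z(c,u,v,z):
    M=np.linalg.inv(c["world_to_cam"]); d=M[:3,:3]@np.array([(u-c["cx"])/f(c),(v-c["cy"])/f(c),1]); o=M[:3,3]
    return o+d*(z-o[2])/d[2]
def cloud(c):
    d=c["depth"]; v,u=np.mgrid[:384,:512]; P=np.stack([(u-c["cx"])/f(c)*d,(v-c["cy"])/f(c)*d,d],-1)
    M=np.linalg.inv(c["world_to_cam"]); return P@M[:3,:3].T+M[:3,3]
def proj(c,p):
    q=c["world_to_cam"][:3,:3]@np.array(p)+c["world_to_cam"][:3,3]; return np.array([q[0]/q[2]*f(c)+c["cx"],q[1]/q[2]*f(c)+c["cy"]])
E
python3 - <<'E'
from h import *
s=monitor.sense(); print(s["position"],s["tcp_rot"],s["time_s"])
for n in("top","scene"):
    c=read_camera(n); cv2.imwrite(f"pics/{n}0.png",cv2.resize(c["color"][...,::-1],(768,576)))
    print(n,c["vertical_fov"],np.linalg.inv(c["world_to_cam"]))
    for t in("stop_rail","slide_face","slide_pointer","mark_point","lever_hub","lever_grip","lock_seat","valve_housing","pen","hex_key","bearing_a","sleeve_a"):
        for r in look_for(n,t)[:2]: 
            b=r["box"]; print(t,np.array(b),round(r["confidence"],2), ray_z(c,(b[0]+b[2])/2,(b[1]+b[3])/2,{"lever_hub":77,"lever_grip":77,"slide_pointer":20,"mark_point":20}.get(t,15)))
E
```

```text
pics
[ 233.6 -632.6  221.7] [[ 0.9  0.3 -0. ]
 [ 0.3 -0.9  0. ]
 [-0.  -0.  -1. ]] 0.0
top 43.80078702951732 [[  -0.    -1.     0.1  449. ]
 [  -1.     0.    -0.   -32.5]
 [   0.    -0.1   -1.  1149.7]
 [   0.     0.     0.     1. ]]
stop_rail [189.2 153.  317.5 208.3] 0.97 [563.9 -45.2  15. ]
slide_face [264.8 166.1 285.3 206.2] 0.65 [549.4 -96.6  15. ]
slide_pointer [259.7 168.9 284.7 208.6] 0.83 [542.9 -89.4  20. ]
mark_point [221.1 194.1 227.2 204.5] 0.45 [520.8  25.2  20. ]
lever_hub [264.7 173.3 277.8 210.3] 0.58 [531.4 -84.2  77. ]
lever_grip [264.4 172.7 278.2 209.5] 0.56 [532.9 -84.3  77. ]
lever_grip [345.7 246.8 367.7 256.7] 0.2 [ 391.5 -271.9   77. ]
lock_seat [265.2 173.5 277.7 212.2] 0.67 [533.6 -87.5  15. ]
valve_housing [345.6 248.6 365.9 257.1] 0.68 [ 385.7 -283.4   15. ]
valve_housing [265.5 173.1 278.3 211. ] 0.47 [535.5 -88.7  15. ]
pen [212.  260.7 260.2 267.6] 0.47 [367.3   0.8  15. ]
hex_key [292.6 255.5 344.9 273.5] 0.46 [ 360.8 -194.5   15. ]
hex_key [258.7 170.  284.1 210.2] 0.41 [540.2 -87.6  15. ]
bearing_a [174.5 253.5 184.9 264.3] 0.61 [383.4 133.1  15. 
[... 504 characters left out ...]
 15. ]
slide_pointer [247.6 174.9 275.3 212.3] 0.58 [ 587.8 -110.6   20. ]
mark_point [255.8 176.1 275.5 197.3] 0.61 [ 611.5 -140.3   20. ]
mark_point [224.6 221.9 235.3 226.7] 0.58 [513.8  27.3  20. ]
lever_hub [252.4 173.2 272.4 194. ] 0.51 [549.1 -86.   77. ]
lever_grip [258.9 174.1 275.  197.4] 0.5 [534.6 -89.5  77. ]
lock_seat [256.3 176.6 273.4 197.8] 0.75 [ 617.4 -141.9   15. ]
valve_housing [348.8 202.4 376.  223. ] 0.76 [ 387.  -276.5   15. ]
hex_key [327.7 222.8 368.4 241.4] 0.66 [ 349.6 -189.3   15. ]
bearing_a [155.6 268.1 171.  278.3] 0.6 [449.4 214.8  15. ]
sleeve_a [225.6 219.2 235.5 227.2] 0.69 [522.8  20.7  15. ]
sleeve_a [253.4 176.2 273.2 198.4] 0.59 [ 619.2 -138.    15. ]
```

```bash
python3 - <<'E'
import cv2,numpy as np
a=cv2.imread("pics/top0.png")
t=a  # 1.5x
crop=cv2.resize(t[200:340,270:490],None,fx=3.6,fy=3.6,interpolation=cv2.INTER_CUBIC)
cv2.imwrite("pics/topcrop.png",crop); print(crop.shape)
E
```

```text
(504, 792, 3)
```

View pics/top0.png

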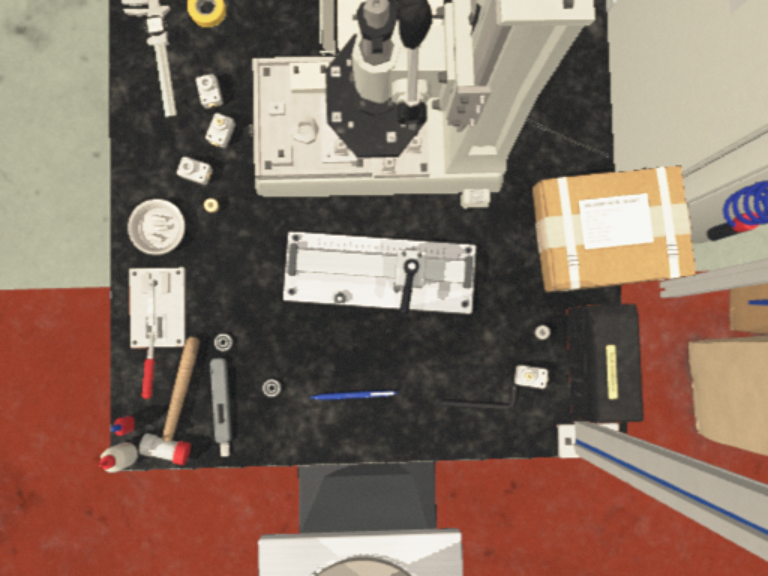

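View pics/topcrop.png

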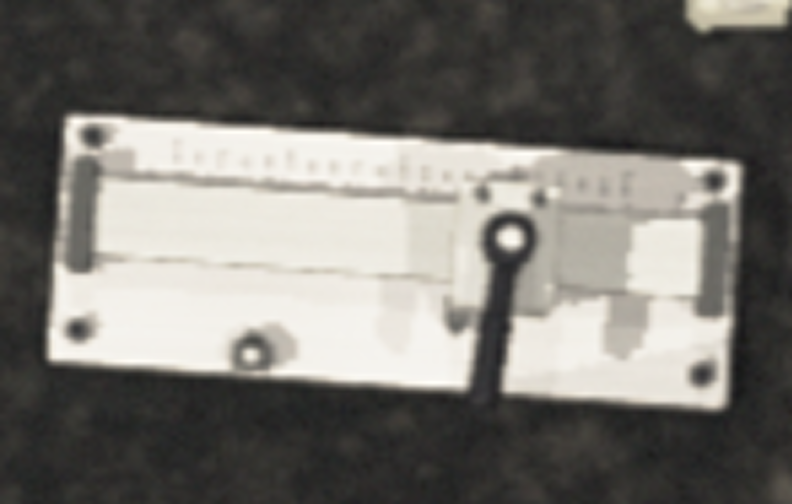

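View pics/scene0.png

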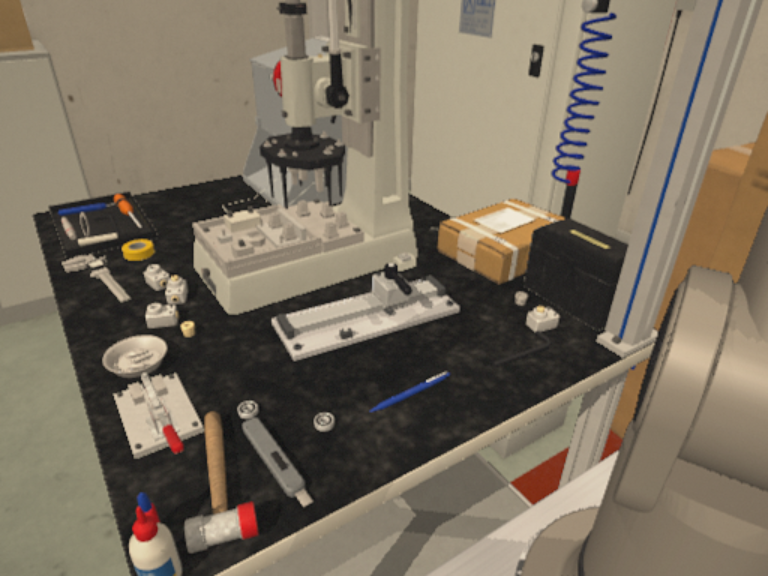

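The rail lies at the centre with yaw about -0.06. In the crop, the hub is at (509,237), the pointer tip at about (457,332) and the mark block at (250,352). The press is behind the rail, and the post is at bottom right.

```bash
python3 - <<'E'
from h import *
c=read_camera("top")
def C(x,y,z): return ray_z(c,(x/3.6+270)/1.5,(y/3.6+200)/1.5,z)
K=[C(*p,12) for p in((65,117),(742,160),(48,362),(727,408))]
for k in K: print(k)
yv=(K[0]-K[1]+K[2]-K[3]); yaw=np.arctan2(-yv[0],yv[1]); print("yaw",yaw,np.linalg.norm(yv)/2, np.linalg.norm(K[0]-K[2]))
R=np.array([[np.cos(yaw),-np.sin(yaw)],[np.sin(yaw),np.cos(yaw)]])
ctr=np.mean(K,0)[:2]; O=ctr+R@[5,0]   # plate x -60..50 -> centre at -5
print("O",O)
for n,p in dict(hub=(509,237,90),ptr=(457,332,20),mark=(251,345,26),levend=(482,402,77),slTL=(456,205,62),slBR=(552,312,62),slBL=(452,305,62)).items():
    q=C(*p); print(n,q,"rail",R.T@(q[:2]-O))
# heights around: press overhang, box
P=cloud(c)
for y in range(-300,200,50):
    m=(abs(P[...,1]-y)<25)&(P[...,2]>120)&(P[...,0]>300)
    if m.any(): i=np.argmin(np.where(m,P[...,0],9e9)); print(y,P.reshape(-1,3)[i])
m=(P[...,1]>-420)&(P[...,1]<-200)&(P[...,2]>40)&(P[...,0]>330)&(P[...,0]<700); Q=P[m]; print(Q.min(0),Q.max(0))
for r in cut_out("top","slide_pointer")[:1]: print(r["box"])
E
```

```text
[629.7 100.   12. ]
[ 603.  -200.3   12. ]
[521.  109.4  12. ]
[ 492.7 -189.8   12. ]
yaw -0.09153118074881386 301.0090592290653 109.09054941732144
O [566.6 -45.6]
hub [562.8 -91.2  90. ] rail [  0.4 -45.7]
ptr [529. -71.  20.] rail [-35.1 -28.7]
mark [525.2  19.3  26. ] rail [-47.1  60.8]
levend [495.4 -78.6  77. ] rail [-67.8 -39.3]
slTL [580.  -70.7  62. ] rail [ 15.7 -23.7]
slBR [ 533.4 -110.    62. ] rail [-27.1 -67.2]
slBL [537.5 -67.8  62. ] rail [-26.9 -24.7]
-250 [ 719.9 -228.6  128. ]
-200 [ 719.6 -223.2  121.6]
-150 [ 709.  -156.   379.7]
-100 [689.8 -75.6 611.1]
-50 [ 449.   -32.5 1149.7]
0 [692.3 -24.8 240.4]
[ 330.2 -420.    40.1] [ 700.  -200.5  138.2]
[258.5, 170.3, 284.0, 210.1]
```

send_rows(series="0 0 0 0 -20 -20 0; 0 0 0 0 -50 -40 0; 0 0 0 0 -85 -60 0; 0 0 0 0 -120 -80 0; 0 0 0 0 -150 -80 0")

```text
time_s: 2.02
position: [181.8, -492.2, 304.5]
tcp_rot: [[0.938, 0.346, 0.002], [0.346, -0.938, -0.003], [0.0, 0.003, -1.0]]
wrist_force: [-0.3, -0.4, -0.1]
opening: 0.467
grasp_force: 0.0
```

```bash
python3 - <<'E'
from h import *
np.set_printoptions(precision=3,suppress=True)
s=monitor.sense(); print(s["position"],s["tcp_rot"],s["joints"],s["time_s"],s["wrist_force"])
E
```

```text
[ 181.834 -492.222  304.531] [[ 0.938  0.346  0.002]
 [ 0.346 -0.938 -0.003]
 [ 0.     0.003 -1.   ]] [ 1.092  0.155  0.007  1.812 -0.001  1.171 -0.118] 2.025 [-0.274 -0.419 -0.09 ]
```

send_rows(series="0 0 0 0 -35 0 0; 0 0 0 0 -70 0 0; 0 0 0 0 -110 0 0; 0 0 0 0 -150 0 0; 0 0 0 0 -175 0 0")

```text
time_s: 2.65
position: [120.6, -326.8, 302.7]
tcp_rot: [[0.938, 0.346, 0.0], [0.346, -0.938, -0.0], [0.0, 0.001, -1.0]]
wrist_force: [-0.3, -0.6, 0.6]
opening: 0.004
grasp_force: 0.0
```

send_rows(series="0 0 1 0 0 0 0; 0 0 2 0 0 0 0; 0 0 3 0 0 0 0; 0 0 4 0 0 0 0; 0 0 5 0 0 0 0")

```text
time_s: 3.28
position: [121.3, -328.3, 302.8]
tcp_rot: [[0.865, -0.501, 0.0], [-0.501, -0.865, -0.0], [0.0, 0.0, -1.0]]
wrist_force: [0.1, -0.5, -0.5]
opening: 0.007
grasp_force: 0.0
```

```bash
python3 - <<'E'
from h import *
np.set_printoptions(precision=3,suppress=True)
s=monitor.sense(); print(s["position"],s["tcp_rot"],s["joints"],s["time_s"],s["wrist_force"])
E
```

```text
[ 121.253 -328.311  302.847] [[ 0.865 -0.501  0.   ]
 [-0.501 -0.865 -0.   ]
 [ 0.     0.    -1.   ]] [ 1.179 -0.161 -0.122  2.131 -0.021  1.17  -1.029] 3.275 [ 0.064 -0.464 -0.549]
```

send_rows(series="0 0 0 -22 -20 0 0; 0 0 0 3 -55 0 0; 0 0 0 24 -95 0 0; 0 0 0 39 -136 0 0; 0 0 0 48 -180 0 0")

```text
time_s: 3.9
position: [253.4, -194.9, 303.0]
tcp_rot: [[0.868, -0.496, 0.001], [-0.496, -0.868, -0.001], [0.001, 0.0, -1.0]]
wrist_force: [1.1, -0.4, 0.1]
opening: 0.006
grasp_force: 0.0
```

```bash
python3 - <<'E'
from h import *
np.set_printoptions(precision=3,suppress=True)
s=monitor.sense(); print(s["position"],s["tcp_rot"],s["joints"],s["time_s"],s["wrist_force"])
E
```

```text
[ 253.373 -194.88   302.957] [[ 0.868 -0.496  0.001]
 [-0.496 -0.868 -0.001]
 [ 0.001  0.    -1.   ]] [ 1.019 -0.216 -0.455  2.16  -0.102  1.178 -1.477] 3.9 [ 1.127 -0.386  0.055]
```

send_rows(series="0 0 -1 24 -18 0 0; 0 0 -2 49 -35 0 0; 0 0 -3 73 -53 0 0; 0 0 -4 98 -70 0 0; 0 0 -5 122 -88 0 0")

```text
time_s: 4.53
position: [402.8, -179.8, 302.8]
tcp_rot: [[0.936, 0.352, 0.0], [0.352, -0.936, -0.0], [0.0, 0.0, -1.0]]
wrist_force: [0.1, -0.6, -0.9]
opening: 0.002
grasp_force: 0.0
```

```bash
python3 - <<'E'
from h import *
np.set_printoptions(precision=3,suppress=True)
s=monitor.sense(); print(s["position"],s["tcp_rot"],s["joints"],s["time_s"],s["wrist_force"])
R=s["tcp_rot"]; print(np.degrees(np.arctan2(R[1][0],R[0][0])), np.array(R).T@(np.array([556,-163,303])-s["position"]))
E
```

```text
[ 402.793 -179.848  302.818] [[ 0.936  0.352  0.   ]
 [ 0.352 -0.936 -0.   ]
 [ 0.     0.    -1.   ]] [ 0.838  0.043 -0.567  1.947  0.025  1.158 -0.951] 4.525 [ 0.13  -0.621 -0.936]
20.585566717709632 [149.348  38.096  -0.131]
```

send_rows(series="0 0 -1 30 8 0 0; 0 0 -2 60 15 0 0; 0 0 -3 90 23 20 0; 0 0 -4 120 30 40 0; 0 0 -5 149 38 60 0")

```text
time_s: 5.15
position: [555.8, -163.9, 242.2]
tcp_rot: [[0.332, 0.943, 0.0], [0.943, -0.332, -0.0], [-0.0, 0.0, -1.0]]
wrist_force: [-0.6, -0.5, 0.9]
opening: 0.004
grasp_force: 0.0
```

send_rows(series="0 0 -0.7 0 0 40 0; 0 0 -1.4 0 0 80 0; 0 0 -1.4 0 0 120 0; 0 0 -1.4 0 0 150 0; 0 0 -1.4 0 0 150 0")

```text
time_s: 5.78
position: [553.1, -163.8, 90.7]
tcp_rot: [[0.1, 0.995, -0.004], [0.995, -0.1, 0.001], [0.001, -0.004, -1.0]]
wrist_force: [0.5, 0.5, 0.3]
opening: 0.008
grasp_force: 0.0
```

```bash
python3 - <<'E'
from h import *
np.set_printoptions(precision=3,suppress=True)
s=monitor.sense(); print(s["joints"],s["time_s"])
c=read_camera("top"); cv2.imwrite("pics/top1.png",cv2.resize(c["color"][120:240,170:340,::-1],None,fx=4.6,fy=4.6,interpolation=cv2.INTER_CUBIC))
p=proj(c,s["position"]); print((p-[170,120])*4.6)
E
```

```text
[ 0.672  0.562 -0.648  1.868  0.436  0.862 -0.293] 5.775
[629.788 279.214]
```

View pics/top1.png

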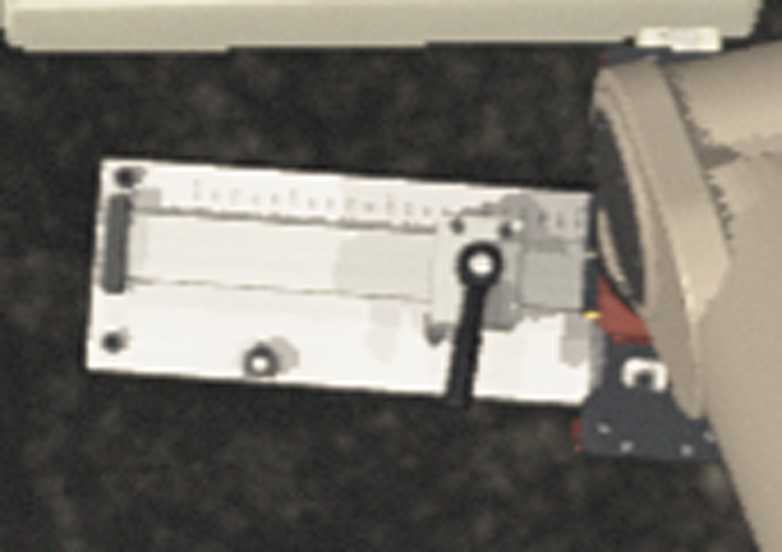

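```bash
python3 - <<'E'
from h import *
c=read_camera("scene"); cv2.imwrite("pics/scene1.png",cv2.resize(c["color"][:,:,::-1],(768,576)))
E
```

```text
(no output)
```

View pics/scene1.png

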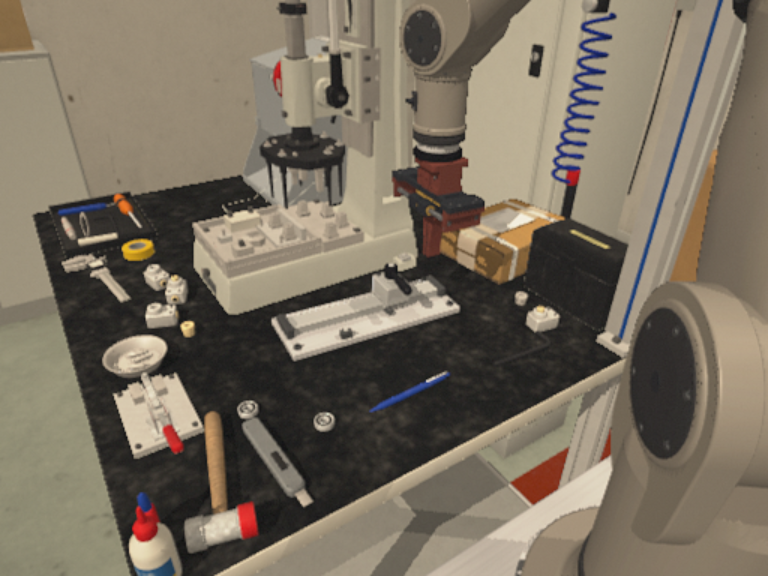

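send_rows(series="0 0 0 0 0 20 0; 0 0 0 0 0 40 0; 0 0 0 5 0 50 0; 0 0 0 18 0 50 0; 0 0 0 30 0 50 0")

```text
time_s: 6.5
position: [558.2, -132.5, 43.0]
tcp_rot: [[0.099, 0.995, 0.001], [0.995, -0.099, 0.0], [0.001, 0.001, -1.0]]
wrist_force: [-0.4, 0.4, 0.7]
opening: 0.007
grasp_force: 0.0
```

send_rows(series="0 0 0 6 0 0 0; 0 0 0 12 0 0 0; 0 0 0 18 0 0 0; 0 0 0 24 0 0 0; 0 0 0 30 0 0 0")

```text
time_s: 7.12
position: [560.5, -109.6, 43.2]
tcp_rot: [[0.104, 0.995, -0.001], [0.995, -0.104, -0.007], [-0.007, -0.0, -1.0]]
wrist_force: [-1.2, -10.9, 4.7]
opening: 0.005
grasp_force: 5.6
```

send_rows(series="0 0 0 8 0 0 0; 0 0 0 16 0 0 0; 0 0 0 24 0 0 0; 0 0 0 32 0 0 0; 0 0 0 40 0 0 0")

```text
time_s: 7.75
position: [564.4, -69.9, 43.2]
tcp_rot: [[0.104, 0.995, -0.001], [0.995, -0.104, -0.007], [-0.007, -0.0, -1.0]]
wrist_force: [-1.3, -11.0, 6.0]
opening: 0.005
grasp_force: 5.8
```

```bash
python3 - <<'E'
from h import *
np.set_printoptions(precision=3,suppress=True)
s=monitor.sense(); print(s["joints"],s["time_s"])
yaw=-0.0915;R=np.array([[np.cos(yaw),-np.sin(yaw)],[np.sin(yaw),np.cos(yaw)]]);O=np.array([566.6,-45.6])
print("tcp rail",R.T@(np.array(s["position"][:2])-O))
c=read_camera("top"); a=cv2.resize(c["color"][150:220,180:300,::-1],None,fx=6,fy=6,interpolation=cv2.INTER_CUBIC)
c=read_camera("scene"); b=cv2.resize(c["color"][170:250,175:315,::-1],None,fx=5,fy=5,interpolation=cv2.INTER_CUBIC)
cv2.imwrite("pics/t2.png",a);cv2.imwrite("pics/s2.png",b)
E
```

```text
[ 0.474  0.614 -0.608  1.916  0.503  0.769 -0.525] 7.75
tcp rail [  0.008 -24.396]
```

View pics/t2.png

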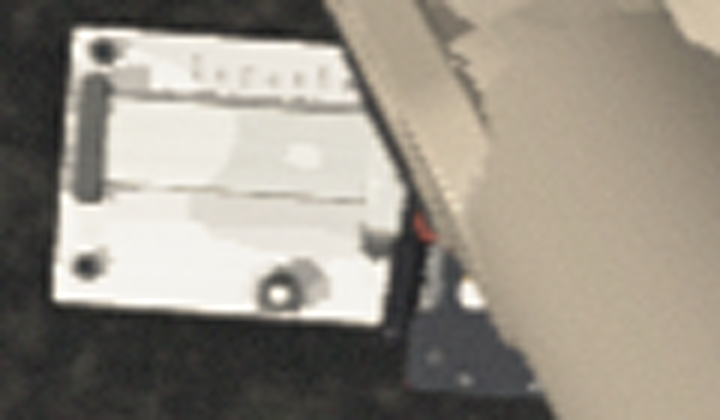

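View pics/s2.png

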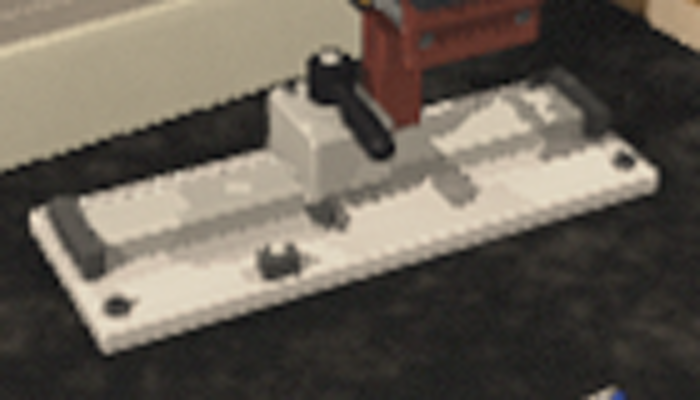

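```bash
cat >> h.py <<'E'
yaw=-0.0915;R=np.array([[np.cos(yaw),-np.sin(yaw)],[np.sin(yaw),np.cos(yaw)]]);O=np.array([566.6,-45.6])
def rail(p): return R.T@(np.array(p[:2])-O)
def patch(c,y0,y1,x0,x1,z,step=1.0):
    ys=np.arange(y1,y0,-step); xs=np.arange(x1,x0,-step)   # image: left=+y, up=+x
    U=np.array([[proj(c,[*(O+R@[x,y]),z]) for y in ys] for x in xs],np.float32)
    return cv2.remap(c["color"][...,::-1].copy(),U[...,0],U[...,1],cv2.INTER_CUBIC)
def lab(im,y1,x1,k):
    im=cv2.resize(im,None,fx=k,fy=k,interpolation=cv2.INTER_NEAREST)
    for y in range(int(y1)//10*10,int(y1)-200,-10):
        u=int((y1-y)*k)
        if 0<=u<im.shape[1]: cv2.line(im,(u,0),(u,8 if y%50 else 20),(0,0,255),1)
    return im
E
python3 - <<'E'
from h import *
A=[]
for n in("top","scene"):
    c=read_camera(n)
    p=patch(c,-10,90,-62,-22,20,.5); A.append(lab(cv2.resize(p,None,fx=1,fy=1),90,-22,1)) 
    g=cv2.cvtColor(p,cv2.COLOR_BGR2GRAY)
    print(n); 
    for r in range(0,g.shape[0],4):
        print(int(-22-r*.5), *g[r,0:200:4])
im=np.vstack([cv2.resize(a,None,fx=3.5,fy=3.5,interpolation=cv2.INTER_CUBIC) for a in A]); cv2.imwrite("pics/p3.png",im); print(im.shape)
E
```

```text
top
-22 218 217 218 219 218 218 218 217 217 217 217 217 217 219 218 219 221 219 218 220 219 221 221 218 218 220 220 222 196 173 178 194 194 197 202 175 114 59 53 64 95 108 99 105 138 146 136 128 144 166
-24 220 220 220 221 222 223 221 222 223 223 224 224 226 226 226 226 228 229 229 229 230 231 228 224 224 224 223 228 194 146 133 152 155 156 155 131 86 46 45 45 61 77 91 113 135 145 133 131 142 157
-26 227 226 227 228 228 228 228 229 230 230 231 231 231 230 230 230 230 230 230 231 231 231 230 229 230 232 229 233 204 148 112 123 124 121 111 89 61 43 44 41 39 45 67 101 125 135 131 131 140 155
-28 231 229 229 230 231 229 230 229 229 229 229 230 229 229 229 229 229 230 229 230 230 230 230 231 230 231 232 238 218 161 109 105 103 102 89 66 48 49 48 45 34 34 69 125 141 126 107 113 135 155
-30 236 236 236 238 238 234 231 229 229 229 229 229 229 230 230 229 230 230 231 230 230 230 231 230 231 231 232 237 220 168 115 100 94 94 83 60 45 50 52 46 35 38 72 126 142 120 88 92 131 149
-32 243 243 243 243 243 240 235 231 229 229 230 230 231 231 230 230 231 232 233 234 233 231 230 230 230 231 231 235 22
[... 6017 characters left out ...]
5 215 213 213 211 206 202 202 203 204 203 204 206 205 204 205 206 207 206 205 205 205 206 206 206 206
-56 213 213 214 211 195 185 191 176 114 69 59 60 58 61 63 59 54 68 121 140 145 172 183 204 215 216 217 217 214 207 202 201 203 204 204 205 206 206 205 206 206 206 205 206 206 205 206 206 206 205
-58 212 211 213 209 196 190 200 166 93 51 58 62 55 50 54 61 54 84 137 146 161 170 180 207 216 217 216 217 215 207 201 200 203 205 205 205 206 206 206 206 204 205 206 208 207 206 206 207 207 206
-60 212 210 212 210 203 198 196 162 101 54 54 65 67 54 56 66 63 108 149 170 188 180 192 212 216 216 215 215 214 207 203 201 202 204 205 206 205 204 206 206 204 204 207 209 208 207 206 207 208 208
(560, 700, 3)
```

View pics/p3.png

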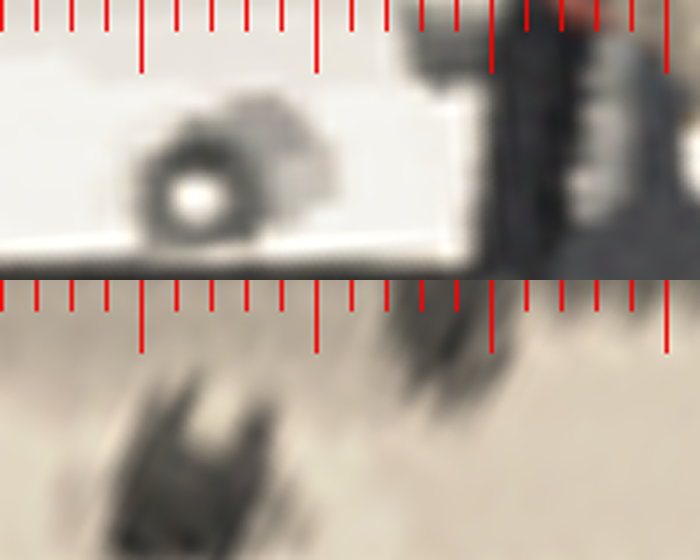

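Top patch (7 px/mm): mark tip at (200,118), so rail y≈61.2. Pointer tip at about (440,88), so y≈27. I'll push 29 mm more, then look from close to the mark.

send_rows(series="0 0 0 8 0 0 0; 0 0 0 16 0 0 0; 0 0 0 23 0 0 0; 0 0 0 29 0 0 0; 0 0 0 29 0 0 0")

```text
time_s: 8.57
position: [567.4, -39.5, 43.2]
tcp_rot: [[0.103, 0.995, -0.001], [0.995, -0.103, -0.005], [-0.005, -0.0, -1.0]]
wrist_force: [-1.8, -6.9, 5.0]
opening: 0.003
grasp_force: 4.2
```

```bash
python3 - <<'E'
from h import *
s=monitor.sense(); print(s["time_s"],rail(s["position"]),s["wrist_force"])
A=[]
for n in("top","scene"):
    c=read_camera(n); p=patch(c,30,90,-60,-20,20,.25); p=cv2.resize(p,None,fx=3.2,fy=3.2,interpolation=cv2.INTER_CUBIC)
    for y in range(85,30,-5): cv2.line(p,(int((90-y)*12.8),0),(int((90-y)*12.8),30 if y%10==0 else 12),(0,0,255),1)
    A.append(p[:300 if n=="top" else 300])
cv2.imwrite("pics/p4.png",np.vstack(A)); print(np.vstack(A).shape)
g=cv2.cvtColor(patch(read_camera("top"),30,90,-60,-20,20,.5),cv2.COLOR_BGR2GRAY)
for r in range(12,48,3): print(-20-r*.5,*g[r,30:90:3])
E
```

```text
8.575 [0.3 6.1] [-1.8 -6.9  5. ]
(600, 768, 3)
-26.0 230 231 230 230 231 232 231 230 204 165 129 110 110 111 111 106 90 69 52 44
-27.5 230 229 230 230 230 231 230 230 207 168 125 96 92 93 92 83 67 52 46 46
-29.0 230 229 229 230 229 230 230 230 208 168 122 93 90 92 91 83 66 50 46 50
-30.5 231 230 229 229 229 230 231 231 216 189 146 106 94 88 87 76 60 48 47 53
-32.0 229 230 230 230 230 230 231 234 228 216 183 144 115 96 95 83 68 52 48 53
-33.5 232 235 236 237 237 237 239 241 240 241 221 191 147 114 114 102 84 61 48 49
-35.0 238 241 243 243 243 243 243 245 248 254 247 227 183 148 145 127 96 66 47 49
-36.5 241 244 245 245 244 242 240 244 248 251 243 226 200 175 167 136 99 67 48 50
-38.0 240 243 242 242 241 238 234 225 212 212 213 206 196 180 165 126 88 61 50 52
-39.5 239 241 240 237 236 233 222 193 162 157 166 170 178 175 158 119 79 56 50 53
-41.0 235 237 237 238 238 230 202 159 131 122 132 140 157 164 150 112 74 53 50 53
-42.5 234 233 231 229 217 198 154 111 92 81 86 99 125 144 140 109 73 53 50 52
```

View pics/p4.png

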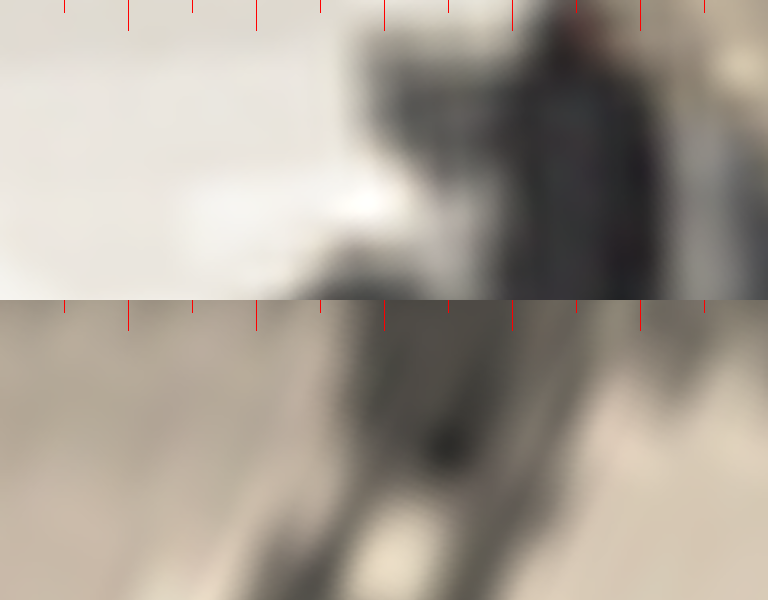

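send_rows(series="0 0 0 2 0 0 0; 0 0 0 4 0 0 0; 0 0 0 4 0 0 0; 0 0 0 4 0 0 0")

```text
time_s: 9.22
position: [567.8, -36.2, 43.2]
tcp_rot: [[0.103, 0.995, -0.001], [0.995, -0.103, -0.006], [-0.006, -0.0, -1.0]]
wrist_force: [-1.8, -9.2, 5.9]
opening: 0.003
grasp_force: 4.7
```

send_rows(series="0 0 0 -12 0 0 0; 0 0 0 -40 0 0 0; 0 0 0 -70 0 0 0; 0 0 0 -100 0 -20 0; 0 0 0 -130 0 -40 0")

```text
time_s: 9.85
position: [554.7, -161.9, 83.0]
tcp_rot: [[0.1, 0.995, -0.0], [0.995, -0.1, 0.001], [0.001, -0.0, -1.0]]
wrist_force: [0.9, 0.4, 0.1]
opening: 0.005
grasp_force: 0.0
```

```bash
python3 - <<'E'
from h import *
s=monitor.sense(); print(s["time_s"],rail(s["position"]),s["wrist_force"])
c=read_camera("top"); cv2.imwrite("pics/raw5.png",c["color"][...,::-1])
A=[]
for z in (62,20):
    p=patch(c,-20,95,-58,32,z,.25); p=cv2.resize(p,None,fx=1.7,fy=1.7,interpolation=cv2.INTER_CUBIC)
    for y in range(90,-20,-5): cv2.line(p,(int((95-y)*6.8),0),(int((95-y)*6.8),30 if y%10==0 else 12),(0,0,255),1)
    A.append(p[100:380] if z==62 else p[340:])
cv2.imwrite("pics/p5.png",np.vstack(A)); print(np.vstack(A).shape)
g=cv2.cvtColor(patch(c,30,90,-60,-20,20,.5),cv2.COLOR_BGR2GRAY)
for r in range(12,60,3): print(-20-r*.5,*g[r,30:90:3])
print("slide z62: cols y from 70 to 10")
for x in(18,-18,-25):
    g=cv2.cvtColor(patch(c,10,70,x-3,x+3,62,1),cv2.COLOR_BGR2GRAY).mean(0); print(x,*g.astype(int))
E
```

```text
9.85 [  -1.2 -116.9] [0.9 0.4 0.1]
(552, 782, 3)
-26.0 242 242 239 235 234 218 189 152 132 139 148 152 144 122 94 66 50 52 49 43
-27.5 242 242 239 235 235 220 196 157 129 131 137 138 128 104 77 57 48 54 52 48
-29.0 242 242 241 238 239 227 206 165 129 114 115 119 115 97 74 59 52 53 54 52
-30.5 242 242 242 242 242 235 223 187 144 117 104 105 102 89 71 59 54 57 56 51
-32.0 242 241 242 243 243 240 236 210 171 142 120 112 108 94 73 58 53 56 56 52
-33.5 242 242 242 243 243 243 243 234 215 185 155 144 137 115 81 59 51 52 54 53
-35.0 243 243 243 242 243 243 241 245 244 224 198 181 160 126 87 59 53 53 54 52
-36.5 243 244 244 244 243 241 236 239 243 236 219 198 168 125 83 56 54 55 54 51
-38.0 243 243 242 241 240 237 230 219 207 204 202 196 170 127 78 50 55 56 55 50
-39.5 242 241 238 236 235 232 220 190 158 149 157 165 148 109 66 46 54 57 55 50
-41.0 241 238 234 236 236 228 200 159 130 119 122 128 114 85 57 46 52 55 54 48
-42.5 241 235 229 227 215 194 151 110 90 79 82 88 80 63 53 50 54 53 50 45
-44.0 242 235 223 209 177 144 103 77 71 68 66 68 62 53 51 53 55 55 51 44
-45.5 241 231 214 185 145 11
[... 241 characters left out ...]
7 188 187 183 181 192 208 221 225 226 226 221 214 205 194 186 183 185 193 205 215 222 222 219 215 211 212 216 222 228 231 229 225 222 217 210 201 182 163 146 139 142 151 163 173 179 182 182 175 165 156 153 155 158 162 164 161 157 153
-18 203 201 201 203 202 202 210 220 229 232 231 229 226 224 224 225 230 227 216 194 158 123 85 65 52 50 51 46 43 48 57 90 131 167 182 181 179 172 167 167 170 174 179 183 184 187 189 188 183 173 162 154 149 150 152 155 156 155 151 146
-25 232 228 223 221 216 210 204 199 197 198 202 204 203 203 203 203 204 200 179 154 116 84 58 50 54 51 48 45 40 49 69 96 123 141 156 157 157 154 152 154 156 159 161 162 163 165 167 169 167 166 181 203 224 232 235 237 236 237 238 238
```

View pics/p5.png

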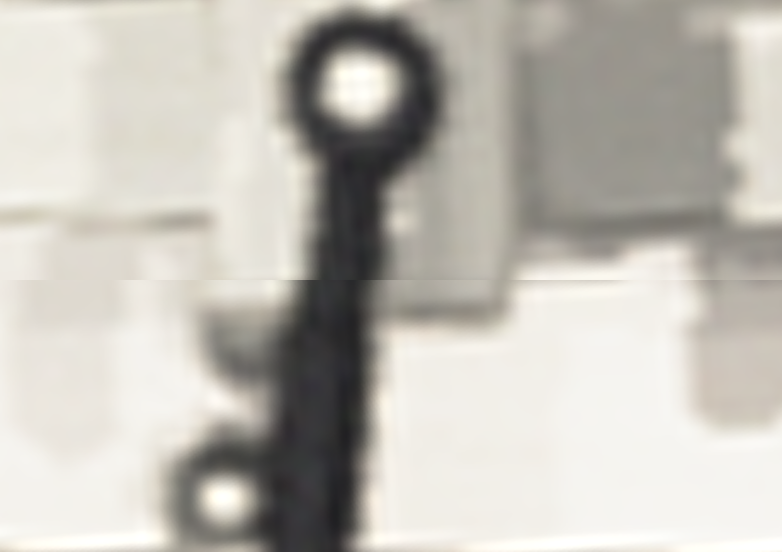

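Slide at z=62: front edge u=215 (y=63.4), rear edge u=515 (y=19.3). That puts the pointer at 59.4 and the mark at about 61.4, which agrees with contact. About 1.8 mm remains.

send_rows(series="0 0 0 30 0 20 0; 0 0 0 60 0 40 0; 0 0 0 90 0 40 0; 0 0 0 115 0 40 0; 0 0 0 125 0 40 0")

```text
time_s: 10.52
position: [567.5, -35.6, 42.7]
tcp_rot: [[0.098, 0.995, -0.0], [0.995, -0.098, -0.001], [-0.001, -0.0, -1.0]]
wrist_force: [-1.3, -10.1, 6.8]
opening: 0.011
grasp_force: 5.1
```

send_rows(series="0 0 0 3 0 0 0; 0 0 0 5.5 0 0 0; 0 0 0 6.5 0 0 0; 0 0 0 6.5 0 0 0; 0 0 0 6.5 0 0 0")

```text
time_s: 11.15
position: [567.5, -35.3, 42.7]
tcp_rot: [[0.104, 0.995, -0.002], [0.995, -0.104, -0.005], [-0.005, -0.001, -1.0]]
wrist_force: [-1.9, -8.7, 6.2]
opening: 0.007
grasp_force: 4.5
```

```bash
python3 - <<'E'
from h import *
s=monitor.sense(); print(s["time_s"],rail(s["position"]),s["wrist_force"])
E
```

```text
11.15 [-0.1 10.4] [-1.9 -8.7  6.2]
```

send_rows(series="0 0 0 0.4 0 0 0; 0 0 0 0.8 0 0 0; 0 0 0 0.8 0 0 0")

```text
time_s: 11.52
position: [567.5, -34.9, 42.7]
tcp_rot: [[0.105, 0.995, -0.002], [0.995, -0.105, -0.006], [-0.006, -0.001, -1.0]]
wrist_force: [-3.2, -9.5, 6.6]
opening: 0.005
grasp_force: 5.0
```

```bash
python3 - <<'E'
from h import *
s=monitor.sense(); print(s["time_s"],rail(s["position"]),s["wrist_force"])
E
```

```text
11.525 [-0.1 10.7] [-3.2 -9.5  6.6]
```

send_rows(series="0 0 0 0.5 0 0 0; 0 0 0 0.5 0 0 0; 0 0 0 0.5 0 0 0")

```text
time_s: 11.9
position: [567.6, -34.4, 42.7]
tcp_rot: [[0.104, 0.995, -0.002], [0.995, -0.104, -0.006], [-0.006, -0.001, -1.0]]
wrist_force: [-2.3, -9.8, 6.2]
opening: 0.005
grasp_force: 5.0
```

send_rows(series="0 0 0 -12 0 0 0; 0 0 0 -40 0 0 0; 0 0 0 -70 0 0 0; 0 0 0 -100 -20 -25 0; 0 0 0 -130 -52 -25 0")

```text
time_s: 12.52
position: [504.9, -154.4, 69.0]
tcp_rot: [[0.101, 0.995, 0.004], [0.995, -0.101, 0.0], [0.001, 0.004, -1.0]]
wrist_force: [0.1, 0.1, -0.2]
opening: 0.004
grasp_force: 0.0
```

```bash
python3 - <<'E'
from h import *
s=monitor.sense(); print(s["time_s"],rail(s["position"]),s["position"])
A=s["tcp_rot"]; t=np.array([*(O+R@[-52,25]),66])-s["position"]; print("tool az",np.arctan2(A[1][0],A[0][0]),"shift to start",np.array(A).T@t)
c=read_camera("top")
p=cv2.cvtColor(patch(c,-20,95,-58,32,62,.25),cv2.COLOR_BGR2GRAY)
for x in (20,-15,-20):
    g=cv2.cvtColor(patch(c,10,75,x-3,x+3,62,1),cv2.COLOR_BGR2GRAY).mean(0); print(x,*g.astype(int))
A=[]
for z in (62,20):
    p=patch(c,-20,95,-58,32,z,.25); p=cv2.resize(p,None,fx=1.7,fy=1.7,interpolation=cv2.INTER_CUBIC)
    A.append(p[100:380] if z==62 else p[340:])
cv2.imwrite("pics/p6.png",np.vstack(A))
E
```

```text
12.525 [ -51.5 -114. ] [ 504.9 -154.4   69. ]
tool az 1.469780734879308 shift to start [139.   -1.9   3.1]
20 174 173 174 175 175 175 176 175 180 191 204 216 222 225 225 214 201 183 163 149 142 145 160 179 200 213 220 224 222 221 220 219 219 219 219 219 220 222 217 212 197 173 149 122 106 97 98 109 125 141 150 150 146 137 133 136 144 151 156 160 160 159 158 156 155
-15 212 211 208 204 201 199 199 198 202 212 223 230 231 231 228 226 225 225 226 227 226 225 206 181 144 103 72 51 50 49 48 48 43 47 69 98 129 148 163 169 169 169 169 173 178 183 185 187 190 189 184 174 160 148 137 131 129 131 136 138 139 139 139 139 139
-20 224 224 222 220 218 217 216 213 212 217 225 232 233 232 231 228 226 225 227 231 226 217 194 157 120 83 65 53 50 50 45 43 47 58 86 119 150 164 170 174 172 171 170 171 172 174 177 181 186 187 187 186 179 170 163 163 167 170 172 171 167 161 158 156 155
```

View pics/p6.png

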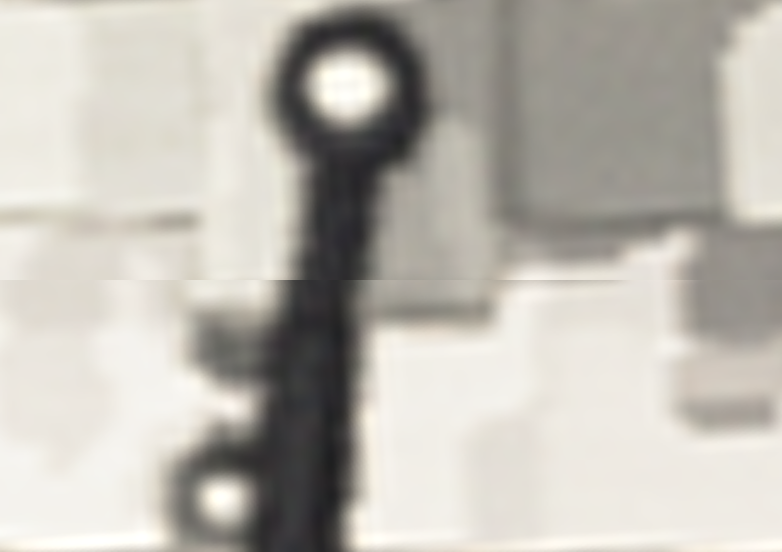

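Slide edges are now at u≈202 and u≈498, so the pointer is at about 61.3 against the mark at 61.5 to 61.9. It's on the mark and not past it. Next is the lever.

send_rows(series="0 0 0 30 -2 3 0; 0 0 0 65 -2 3 0; 0 0 0 100 -2 3 0; 0 0 0 128 -2 3 0; 0 0 0 139 -2 3 0")

```text
time_s: 13.2
position: [515.7, -12.9, 64.7]
tcp_rot: [[0.098, 0.995, 0.0], [0.995, -0.098, 0.001], [0.001, 0.0, -1.0]]
wrist_force: [-0.0, -0.2, -0.6]
opening: 0.004
grasp_force: 0.0
```

```bash
python3 - <<'E'
from h import *
s=monitor.sense(); print(s["time_s"],rail(s["position"]),s["position"],s["wrist_force"])
A=np.array(s["tcp_rot"]); h=A.T@(np.array([*(O+R@[0,43.2]),66])-s["position"]); print("hub in tool",h)
c,r=18,52
for d in np.radians(np.arange(8,90,8)): print(round(np.degrees(d)/10,2), c-c*np.cos(d)+r*np.sin(d), r-c*np.sin(d)-r*np.cos(d))
d=np.radians(40);
E
```

```text
13.2 [-53.7  27.9] [515.7 -12.9  64.7] [-0.  -0.2 -0.6]
hub in tool [15.7 53.6 -1.3]
0.8 7.412176012575135 -1.9990553918428375
1.6 15.030431975594217 -2.947080593498569
2.4 22.706487202374795 -2.8256233727796456
3.2 30.290936009310986 -1.6370477563318389
4.0 37.63615572755844 0.5955119834554381
4.8 44.59918001036505 3.8286016107462757
5.6 51.04448151038873 7.999292713530419
6.4 56.84660976535329 13.026407533582965
7.2 61.89263294859893 18.812098999189967
8.0 66.08433595863008 25.243755207099877
8.8 69.34013206434796 32.19619128512622
```

send_rows(series="0 0 0.8 7.5 -1.7 0 0; 0 0 1.6 15.2 -2.4 0 0; 0 0 2.4 22.9 -1.9 0 0; 0 0 3.2 30.5 -0.4 0 0; 0 0 4 37.8 2.1 0 0")

```text
time_s: 13.82
position: [520.8, 21.7, 64.2]
tcp_rot: [[0.72, 0.694, -0.001], [0.694, -0.72, -0.001], [-0.002, -0.001, -1.0]]
wrist_force: [-1.1, -0.1, -0.2]
opening: 0.003
grasp_force: 0.5
```

send_rows(series="0 0 0.8 7.5 -1.7 0 0; 0 0 1.6 15.2 -2.4 0 0; 0 0 1.6 15.2 -2.4 0 0; 0 0 1.6 15.2 -2.4 0 0")

```text
time_s: 14.32
position: [530.5, 34.4, 64.6]
tcp_rot: [[0.88, 0.475, -0.0], [0.475, -0.88, -0.0], [-0.0, 0.0, -1.0]]
wrist_force: [0.1, -0.8, 0.1]
opening: 0.003
grasp_force: 0.0
```

```bash
python3 - <<'E'
from h import *
s=monitor.sense(); A=np.array(s["tcp_rot"]); print(s["time_s"],rail(s["position"]),s["position"],A.T@s["wrist_force"],s["joints"])
h=A.T@(np.array([*(O+R@[0,43.2]),66])-s["position"]); print("hub in tool",h)
c=read_camera("top"); cv2.imwrite("pics/p7.png",cv2.resize(c["color"][130:220,180:300,::-1],None,fx=5,fy=5,interpolation=cv2.INTER_CUBIC))
E
```

```text
14.325 [-43.3  76.4] [530.5  34.4  64.6] [-0.3  0.8 -0.1] [ 0.2  0.5 -0.4  2.   0.3  0.7 -1.5]
hub in tool [17.7 51.6 -1.4]
```

send_rows(series="0 0 0.2 1.8 -0.6 0 0; 0 0 0.4 3.7 -1.1 0 0; 0 0 0.6 5.5 -1.5 0 0; 0 0 0.8 7.4 -1.9 0 0; 0 0 0.8 7.4 -1.9 0 0")

```text
time_s: 15.0
position: [536.4, 40.8, 64.7]
tcp_rot: [[0.938, 0.346, 0.0], [0.346, -0.938, 0.0], [0.0, -0.0, -1.0]]
wrist_force: [0.3, 0.4, -0.1]
opening: 0.008
grasp_force: 0.0
```

send_rows(series="0 0 0.2 1.8 -0.6 0 0; 0 0 0.4 3.7 -1.1 0 0; 0 0 0.4 3.7 -1.1 0 0")

```text
time_s: 15.38
position: [539.5, 43.0, 64.7]
tcp_rot: [[0.96, 0.28, 0.0], [0.28, -0.96, 0.0], [0.0, 0.0, -1.0]]
wrist_force: [0.1, -0.7, -0.7]
opening: 0.007
grasp_force: 0.0
```

```bash
cat > st.py <<'E'
from h import *
s=monitor.sense(); A=np.array(s["tcp_rot"]); w=np.array([O[0],O[1],0])*0
print(s["time_s"],"F tool",A.T@s["wrist_force"],"phi",84.75-np.degrees(np.arctan2(A[1,0],A[0,0])),"hub in tool",A.T@(np.array([*(O+R@[0,43.2]),66])-s["position"]),s["grasp_force"])
E
python3 st.py
```

```text
15.375 F tool [-0.1  0.7  0.7] phi 68.49867056698716 hub in tool [17.1 52.5 -1.3] 0.013713561929762363
```

send_rows(series="0 0 0.15 1.4 -0.4 0 0; 0 0 0.3 2.8 -0.8 0 0; 0 0 0.3 2.8 -0.8 0 0")

```text
time_s: 15.75
position: [541.9, 44.4, 64.7]
tcp_rot: [[0.973, 0.229, 0.0], [0.229, -0.973, -0.0], [0.0, 0.0, -1.0]]
wrist_force: [0.4, -0.3, 1.4]
opening: 0.005
grasp_force: 0.1
```

send_rows(series="0 0 0.15 1.4 -0.4 0 0; 0 0 0.3 2.8 -0.8 0 0; 0 0 0.3 2.8 -0.8 0 0")

```text
time_s: 16.12
position: [544.5, 45.8, 64.7]
tcp_rot: [[0.984, 0.178, 0.0], [0.178, -0.984, -0.0], [0.0, 0.0, -1.0]]
wrist_force: [0.7, 0.0, 0.0]
opening: 0.004
grasp_force: 0.1
```

```bash
python3 st.py; python3 - <<'E'
from h import *
for n in("top","scene"):
    c=read_camera(n)
    m=cut_out(n,"lever_grip")
    for r in m[:2]:
        v,u=np.nonzero(r["mask"]); P=np.array([rail(ray_z(c,a,b,77)) for a,b in zip(u,v)]); 
        print(n,r["confidence"],len(u),"rail bbox",P.min(0),P.max(0),"mean",P.mean(0))
E
```

```text
16.125 F tool [ 0.7  0.1 -0. ] phi 74.49888851292035 hub in tool [17.1 52.3 -1.3] 0.08688535541296005
scene 0.74 149 rail bbox [-26.1  27.5] [ 30.2 114. ] mean [-0.8 57.3]
scene 0.37 129 rail bbox [-276.4 -145.8] [-249.1  -46.1] mean [-270.1  -96.6]
```

send_rows(series="0 0 0.15 1.4 -0.4 0 0; 0 0 0.3 2.8 -0.8 0 0; 0 0 0.3 2.8 -0.8 0 0")

```text
time_s: 16.7
position: [546.5, 46.9, 64.5]
tcp_rot: [[0.992, 0.126, -0.001], [0.126, -0.992, -0.0], [-0.001, 0.0, -1.0]]
wrist_force: [-1.6, -0.4, 1.3]
opening: 0.006
grasp_force: 1.1
```

```bash
python3 st.py; cat > lev.py <<'E'
from h import *
c=read_camera("scene"); r=cut_out("scene","lever_grip")[0]; v,u=np.nonzero(r["mask"]); P=np.array([rail(ray_z(c,a,b,77)) for a,b in zip(u,v)])
print(r["confidence"],len(u))
for y in range(30,120,10):
    q=P[abs(P[:,1]-y)<5]; 
    if len(q): print(y,q[:,0].min(),q[:,0].mean(),q[:,0].max(),len(q))
E
python3 lev.py
```

```text
16.7 F tool [-1.6  0.2 -1.3] phi 77.50139433431441 hub in tool [17.6 52.1 -1.5] 1.0941071435809135Traceback (most recent call last):
  File "lev.py", line 2, in <module>
    c=read_camera("scene"); r=cut_out("scene","lever_grip")[0]; v,u=np.nonzero(r["mask"]); P=np.array([rail(ray_z(c,a,b,77)) for a,b in zip(u,v)])
                              ~~~~~~~~~~~~~~~~~~~~~~~~~~~~~^^^
IndexError: list index out of range
```

send_rows(series="0 0 0.1 0.9 -0.3 0 0; 0 0 0.2 1.8 -0.6 0 0; 0 0 0.2 1.8 -0.6 0 0")

```text
time_s: 17.18
position: [547.0, 47.5, 64.3]
tcp_rot: [[0.996, 0.091, -0.003], [0.091, -0.996, -0.001], [-0.003, 0.001, -1.0]]
wrist_force: [-5.8, -1.2, 3.2]
opening: 0.008
grasp_force: 3.1
```

```bash
python3 st.py; python3 lev.py 2>&1 | tail -12
```

```text
17.175 F tool [-5.9  0.6 -3.2] phi 79.5215542012044 hub in tool [18.9 52.1 -1.7] 3.082215115427971
0.73 150
30 0.6628107543014949 15.85712353501808 27.965797528193423 16
40 -15.011768575343279 8.220771007685075 30.169956434464513 39
50 -22.115382235224065 -1.0685171608720752 23.452044361680766 41
60 -18.95936885750683 -5.587647850044184 12.528013618239282 26
70 -13.701949725816203 -11.124485442703481 -8.54702115959076 2
100 -18.237795714857356 -10.322527286808214 -4.0897299815032415 8
110 -24.07221225314309 -14.364290932908991 -3.0494706403408145 18
```

Firm resistance of 5.9 N with the lever stopped at about 78°, so it is snug. I'll back off.

send_rows(series="0 0 0 -8 0 0 0; 0 0 0 -25 0 0 0; 0 0 0 -40 0 -20 0; 0 0 0 -70 0 -60 0; 0 0 0 -110 0 -100 0")

```text
time_s: 17.9
position: [439.3, 38.0, 165.9]
tcp_rot: [[0.996, 0.092, 0.002], [0.092, -0.996, 0.001], [0.002, -0.001, -1.0]]
wrist_force: [0.4, 0.1, 0.5]
opening: 0.009
grasp_force: 0.0
```

send_rows(series="0 0 0 -40 20 0 0; 0 0 0 -40 60 0 0; 0 0 0 -40 100 0 0; 0 0 0 -40 140 0 0; 0 0 0 -40 140 0 0")

```text
time_s: 18.52
position: [412.6, -108.1, 165.0]
tcp_rot: [[0.996, 0.086, 0.002], [0.086, -0.996, -0.001], [0.002, 0.001, -1.0]]
wrist_force: [0.3, 0.7, -0.1]
opening: 0.007
grasp_force: 0.0
```

```bash
python3 - <<'E'
from h import *
s=monitor.sense(); print(s["time_s"],s["position"],s["wrist_force"],s["qvel"])
c=read_camera("top")
for x in (20,-15,-20):
    g=cv2.cvtColor(patch(c,10,75,x-3,x+3,62,1),cv2.COLOR_BGR2GRAY).mean(0); print(x,*g.astype(int))
g=cv2.cvtColor(patch(c,40,80,-62,-22,20,.5),cv2.COLOR_BGR2GRAY)
for r in range(6,60,3): print(-22-r*.5,*g[r,0:80:2])
r=cut_out("top","lever_grip")
for q in r[:1]:
    v,u=np.nonzero(q["mask"]); P=np.array([rail(ray_z(c,a,b,77)) for a,b in zip(u,v)]); print(q["confidence"],P.min(0),P.max(0))
    for y in range(30,125,15): print(y,P[abs(P[:,1]-y)<5][:,0].mean())
E
```

```text
18.525 [ 412.6 -108.1  165. ] [ 0.3  0.7 -0.1] [-0.  -0.  -0.1  0.  -0.   0.  -0. ]
20 172 171 171 172 173 173 174 174 179 189 200 212 219 223 222 213 201 184 163 148 141 145 164 187 212 224 229 233 233 233 235 235 235 234 234 234 235 236 233 230 215 192 168 140 124 114 116 130 148 167 178 180 174 161 151 150 154 160 165 168 167 166 165 165 166
-15 201 203 204 203 202 200 199 198 201 207 213 217 216 215 213 213 214 215 219 223 226 228 229 229 229 229 229 228 228 227 227 227 227 228 228 229 230 231 231 230 229 229 229 230 230 232 234 236 239 240 239 234 211 185 155 136 127 126 133 136 136 137 138 138 138
-20 214 215 215 214 214 215 215 212 210 212 215 218 219 218 216 214 212 211 214 217 221 224 227 229 229 229 229 228 228 228 229 229 230 229 229 229 230 230 230 230 230 230 229 230 231 234 235 237 240 242 239 235 215 186 158 142 141 141 146 149 151 152 152 152 153
-25.0 223 223 223 224 224 225 226 226 227 227 226 223 204 180 150 127 112 107 115 123 125 127 126 126 129 132 136 140 142 144 143 142 140 142 148 158 169 178 188 191
-26.5 227 228 228 228 228 228 228 229 230 229 226 221 200 1
[... 2248 characters left out ...]
181 151 120 101 96 106 127 147 155 156 149 133 112 93 79 77 83 92 104 118 126 135 139 141 141 139 138 138 150 172 195
-49.0 228 229 229 228 229 232 230 224 212 182 154 123 105 104 126 162 194 212 215 203 181 146 118 91 80 80 86 99 113 124 134 139 139 139 138 138 137 148 168 192
-50.5 228 227 227 228 229 232 230 221 208 179 147 120 101 102 127 161 197 215 219 210 186 155 127 101 85 81 85 96 112 123 135 139 139 144 151 159 163 170 187 202
0.53 [-17.   33.4] [ 12.5 111.4]
30 2.7440580998791564
45 2.5235347018166165
60 -2.3201466162732625
75 -6.304011924289404
90 -9.21454318963962
105 -12.378636282928111
120 nan<stdin>:11: RuntimeWarning: Mean of empty slice.
  ret = ret.dtype.type(ret / rcount)
```

```bash
python3 -c "
from station import ctrl; print(ctrl.hand_in())"
```

```text
the job is handed in; nothing more can be done
None
```

The job is handed in, but no verdict came back: the slide pointer measures about 0.5–1 mm short of the mark and not past it, the lever went snug at about 78° under roughly 6 N, no loose parts were touched as far as I could tell, and I viewed 11 pictures, one over the limit of 10.

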